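# Take the hot lid off the bearing-heating pot with the lid lifter

### The job

The bearing pot is hot: take the two-pronged lid lifter off its hanger, hook it under the loop of the pot's lid and lift the lid off, keeping it level, without touching pot or lid with the gripper. Let the lid down gently into the ring of the ring stand until it sits flat with its plug inside; feel for the landing, as the ring's height is not known. Then slip the lifter out of the loop and hang it back on its hanger; force nothing, and leave everything else on the bench where it is.

Things in the scene. Friction and masses are not known exactly. Their poses are not given: they have to be found in the camera images.
- pot: Bench bearing-heating pot, HOT, fixed: grey housing 136 x 150 x 39 mm, knob and switch on its front (-x), steel barrel 114 mm across on top with a plain open mouth 94 mm across; rim 105 mm above the bench. Origin on the bench under the barrel's axis.
- lid: The pot's loose steel lid, HOT, 0.35 to 0.6 kg. Flange 108 mm across, 8 mm thick; below it a tapered plug 16 mm deep, 88 mm across at the flange, 76 mm at its lower end, sits in the mouth. Loop handle fixed on top (see lid_loop). Origin on the axis at the flange's underside, the level that rests on a rim; z up.
- lid_loop (a point): Middle of the loop's straight bar (7 mm round bar), on its centre line, 25.5 mm above the lid's origin. The bar runs level along y between two legs at y = -25 and +25 mm, 43 mm clear between them. Its underside is 14 mm above the flange's top. Same from both sides, so it can be hooked from -x or +x.
- stand: Ring stand for the lid, fixed: foot plate 10 mm thick (y -57 to 57, x -57 to 118 mm), upright 12 mm rod 143 mm high at x = +90 mm, and a level steel ring on a screw clamp on the rod (see stand_axis). Origin on the bench exactly under the ring's centre.
- stand_axis (a point): Point on the bench under the ring's centre. The ring is 108 mm across outside, 94 mm inside, 13 mm high. Its top is clamped anywhere from 65 to 105 mm above the bench; that height is NOT measured: feel (or see) the landing. The lid stands in it as in the pot: plug inside, flange flat on the ring. The clamp holds up to 60 N.
- lifter: Two-pronged lid lifter, loose, 0.22 kg, hanging upright. Origin: on the tops of the two tines, mid-seat, 112 mm below the grip's centre; x along the tines to their tips, z up. A 9 mm shank rises behind the seat from the back plate, cranks forward to the axis by z = 50 mm and ends in a collar 32 x 30 x 6 mm, underside at z = 75 mm, below the grip.
- lifter_seat (a point): The lifter's origin. Tines at y = -13 and +13 mm, 6 mm wide, from z = -5 to 0, tips at x = +19 mm with lips 4 mm thick turned up to z = +6 mm. Back plate 32 mm wide, x = -20.5 to -14.5, z = -5 to +25 mm. Clear seat for the bar: x = -14.5 to +15 mm. Under the lid's loop the tines with their lips have 3 mm to spare in height.
- lifter_grip (a point): Centre of the lifter's wooden grip: upright, 27 mm (x) by 22 mm (y), flat sides, 62 mm high, on the lifter's axis. Axes as the lifter's. Grip it across its 22 mm (y).
- hanger: Hanger, fixed: foot, post at x = 40 to 52 mm, shelf with top 95 mm above the bench, y -22 to 22, x -24 to 52 mm; 13 mm slot open to -x, ending at x = 10 mm, takes the shank. Collar rests on the shelf behind two 3.5 mm nibs at x = -24 to -20. Origin on the bench under the hung lifter's axis (see hanger_place).
- hanger_place (a point): Where the grip's centre is when the lifter hangs: 132 mm above the hanger's origin, tines pointing to the hanger's +x (yaw loose by some degrees). To take the lifter out, raise it 7 mm or more and draw it 60 mm along the hanger's -x; hang it up the same way in reverse.
- nut_m20: Bystander: a steel hex nut, 33 mm wide, 16 high. Origin at the centre of its underside.
- bolt_m16: Bystander: a steel hex bolt standing on its head, 60 mm high. Origin at the centre of its underside.
- bearing0: Bystander: a ball bearing lying flat, 52 mm across, 14 high. Origin at the centre of its underside.
- wrench_a: Bystander: a combination wrench, 196 mm long, 7 high. Origin at the centre of its underside.
- driver_a: Bystander: a screwdriver with red handle, 208 mm long, 29 high. Origin at the centre of its underside.
- tape_measure: Bystander: a tape measure, 58 x 74 mm, 35 high. Origin at the centre of its underside.

How it is judged:
By the outcome, as a careful person would: the job done as asked, in the order asked, and still so for the second after the job is handed in, with the robot touching nothing.
It also fails if it takes over 72 s, if anything falls off the work surface, if the arm or the gripper's body presses on something with over 40 N, if the wrist force passes 120 N, or if a joint passes its speed limit or range.

### The arm

A 6-joint arm with a two-finger parallel gripper is mounted at the origin on a cart in front of the work surface, level with it; the furniture and walls round the work are solid. World frame = base frame: x ahead of the robot, y to its left, z up, the work surface at z = 0. Lengths are in m, angles in rad, forces in N, time in s.
With the tool pointing down it reaches from about 0.2 to 0.875 m from the base axis. Payload 3.4 kg.
Tool frame: the origin (TCP) lies midway between the tips of the shut fingers; the grasp point (between the pads) lies 19 mm behind it; z points along the fingers, y is the line along which they close (so a half turn about z gives the same grasp; the last joint's range is limited). The gripper opens to 94 mm and grips with 3 to 60 N. Pads are 16 mm wide; open, the fingers measure 119 mm over their backs; the gripper's body (75 mm by 177 mm) begins 78 mm behind the grasp point.
Start: joints at [-1.356, 0.276, 1.505, -0, 1.361, -0.121], TCP at [0.189, -0.543, 0.205] pointing down, gripper open.
Joint ranges: [-2.89, 2.89], [-0.75, 2.08], [0.22, 2.7], [-1.18, 4.32], [0.11, 2.71], [-2.7, 2.7]. Speed limits (rad/s): [2.57, 2.57, 3.14, 3.14, 3.14, 3.14].

### API

Orientations are given as [roll, pitch, yaw] about the fixed x, y, z axes, in that order (R = Rz(yaw) Ry(pitch) Rx(roll)).
In Python, from rig import r, camera, camera_params, job, spot_in, tip_of gives the robot as it stands.
- The arm moves only by the tool apply_moves, never from a script. Its argument "increments" is a list of rows, each a list of 3 entries, a list of its own where there are three numbers: the shift along the tool's x, y, z in mm, then the turn, a rotation vector about the tool's x, y, z in degrees, then the opening, from -1 (shut) to 1 (fully open). In form: [[[tx, ty, tz], [ax, ay, az], hand], ...]. A call has 1 to 12 rows; each row shifts and turns the commanded pose from where the row before left it, along the tool's axes as they then stand; what a row does not reach is not made up. A row lasts 1/12 s, in which the tool goes at most 41.7 mm and 7.16 degrees, less where a joint would pass 70% of its speed; a pose out of reach is approached as far as the arm can. A call with a gripper value outside its range is refused whole. The fingers move at their own pace and stop on an object; the grip force is fixed at half the most. Time passes only in rows, so rows that do not move let the fingers close. It gives the time, the measured TCP pose, the force, the opening and the grip force at its end, in the units of the state.
- r.get_obs(): the state, without advancing time (a new reading comes with each control period).
- camera(name): name is "scene" or "top" or "wrist"; returns the picture (384x512x3 uint8, red, green, blue); there is no depth.
- camera_params(name): a dict with "fov_y" (degrees; the focal length in pixels is half the picture's height over the tangent of half this angle, whatever the lens; pixels are square), "cx", "cy" (the principal point, pixels), "R" (3x3) and "t" (3): a world point X has camera coordinates R X + t. Camera axes: x right, y down, z forward; pixel columns grow to the right and rows downward; lengths in m; the calibration is good to about 2 mm. A picture is of the moment at which its call begins: read the wrist's pose just before it. camera_params takes no time and is no camera call; for the wrist camera it gives the pose at the moment of the call.
- job.hand_in(): hands the job in; it is judged then, once.
Trained networks look in the newest picture that a camera, given by its name, has taken for a name from the list of things; names that differ only in an ending like _2 or _b are one class to them, and where a whole thing is asked for, a point or a joint stands for the part that bears it (a point fixed in the world has none). Each returns a list of dicts, best first, with "p" (0 to 1); they miss things now and then, are a little off and sometimes report something else, mostly with a low value. They report only what shows in the picture. A call takes as long as a camera call.
- spot_in(camera, name): "at" ([x, y, z] in m, in the coordinates of the camera as it stood for that picture, good to about 4 mm: the middle of the surface that is visible of it).
- tip_of(camera, name): "at" ([x, y, z] in m, in the coordinates of the camera as it stood for that picture, good to about 4 mm: a listed point, or the origin of a listed thing).
The state is a dict: "clock": time; "q": joint angles; "joint_vel": joint speeds; "joint_efforts": joint torques, N m; "position": TCP position; "orientation": TCP orientation; "ft_force": force on the tool from outside, world axes, zero at the start; "moment": the same for the moment, N m; "grip_width": finger opening in m; "gripper_force": force on a finger pad.
Only numpy, scipy, OpenCV 4.12 (cv2) and the standard library are available. Lean on these libraries where they do the work, as an engineer would, in place of code of your own. Each camera call takes 0.05 s, during which the arm holds its last target. There are 200 camera calls.

## Working session

There is one attempt and no reset: what is moved stays moved. The work goes in short steps, Python scripts to look and compute and a tool call to move; the robot and the scene stay as the last step left them, time stands still between calls to the robot, and variables do not carry over. Pictures are saved under pics/ and viewed, at most 10 in all, crops included, and the job is handed in when it is done.

Besides the shell and the picture viewer there is one more tool, called after "Call:" as name(argument=value, ...), one argument or row to a line, values as JSON. apply_moves: Moves the arm, as the interface text tells. Its arguments: {"type":"object","properties":{"increments":{"type":"array"}},"required":["increments"]}

```bash
ls; mkdir -p pics; cat > h.py <<'E'
import numpy as np, cv2
from rig import r, camera, camera_params, job, spot_in, tip_of
from scipy.spatial.transform import Rotation as Ro
def snap(n,f=None):
    P=camera_params(n); im=camera(n)
    if f: cv2.imwrite('pics/'+f,im[:,:,::-1])
    return im,P
def w(P,a): return np.array(P['R']).T@(np.array(a)-np.array(P['t']))
def px(P,X,h=384):
    c=np.array(P['R'])@np.array(X)+np.array(P['t']); f=h/2/np.tan(np.radians(P['fov_y'])/2)
    return [f*c[0]/c[2]+P['cx'], f*c[1]/c[2]+P['cy']]
def ray(P,u,v,z,h=384):
    f=h/2/np.tan(np.radians(P['fov_y'])/2)
    R=np.array(P['R']);o=-R.T@np.array(P['t']);d=R.T@np.array([(u-P['cx'])/f,(v-P['cy'])/f,1])
    return o+d*(z-o[2])/d[2]
E
python3 - <<'E'
from h import *
np.set_printoptions(precision=4,suppress=True)
print(r.get_obs())
for n in ['scene','top']:
    im,P=snap(n,n+'0.png'); print(n,P['fov_y'],'cam at',-np.array(P['R']).T@np.array(P['t']))
    for t in ['pot','lid','lid_loop','stand','stand_axis','lifter','lifter_seat','lifter_grip','hanger','hanger_place']:
        for d in tip_of(n,t)[:2]: print(t,round(d['p'],2),w(P,d['at']))
    for t in ['nut_m20','bolt_m16','bearing0','wrench_a','driver_a','tape_measure']:
        for d in tip_of(n,t)[:1]: print(t,round(d['p'],2),w(P,d['at']))
E
```

```text
pics
{'clock': 0.0, 'q': array([-1.356 ,  0.2766,  1.5061,  0.    ,  1.3607, -0.121 ]), 'joint_vel': array([ 0.0007, -0.0009,  0.0002,  0.0005, -0.0009, -0.001 ]), 'joint_efforts': array([ -0.0006, -40.4587, -23.7232,   0.0697,   0.0344,  -0.0002]), 'position': array([ 0.1894, -0.5423,  0.2046]), 'orientation': array([-3.1398, -0.0002,  0.3358]), 'ft_force': array([0.7116, 0.2693, 0.1183]), 'moment': array([ 0.0294,  0.0294, -0.0103]), 'gripper_force': 0.0, 'grip_width': 0.0936487669048345}
scene 50.503364357508815 cam at [ 0.0102 -0.3695  0.6009]
pot 0.64 [ 0.6215 -0.1356 -0.0038]
pot 0.45 [0.4185 0.0072 0.0186]
lid 0.81 [ 0.6149 -0.1343  0.1039]
lid_loop 0.77 [ 0.6197 -0.1325  0.1278]
stand 0.7 [ 0.6138  0.1502 -0.0005]
stand 0.26 [0.4455 0.3251 0.0004]
stand_axis 0.79 [ 0.6111  0.1483 -0.004 ]
lifter 0.81 [0.424  0.0056 0.0157]
lifter 0.64 [0.4239 0.0064 0.0023]
lifter_seat 0.87 [0.4187 0.0087 0.0172]
lifter_grip 0.65 [0.4226 0.0039 0.1338]
lifter_grip 0.61 [0.4257 0.004  0.1293]
hanger 0.97 [0.4217 0.0055 0.0001]
hanger_place 0.72 [0.4256 0.0022 0.1322]
hanger_place 0.58 [ 0.3773
[... 367 characters left out ...]
  0.1036]
lid 0.35 [0.6122 0.15   0.0013]
lid_loop 0.61 [ 0.6234 -0.1346  0.128 ]
stand 0.59 [ 0.6093  0.1459 -0.0033]
stand_axis 0.97 [ 0.6145  0.15   -0.    ]
stand_axis 0.4 [0.6813 0.0014 0.0059]
lifter 0.72 [ 0.3773 -0.1    -0.0007]
lifter 0.7 [0.4216 0.0003 0.0164]
lifter_seat 0.69 [0.4207 0.0033 0.0165]
lifter_grip 0.53 [0.4203 0.0039 0.1303]
lifter_grip 0.23 [ 0.3756 -0.0988 -0.0018]
hanger 0.65 [ 0.4229  0.0047 -0.0041]
hanger_place 0.96 [0.4222 0.0057 0.1354]
nut_m20 0.44 [0.571  0.0009 0.0002]
bolt_m16 0.51 [0.4192 0.0018 0.0161]
bearing0 0.82 [0.6819 0.0057 0.0036]
wrench_a 0.81 [ 0.3796 -0.0988  0.0014]
driver_a 0.95 [0.4421 0.3227 0.0018]
tape_measure 0.72 [0.5778 0.3456 0.0006]
```

```bash
python3 - <<'E'
import cv2
for n in ['scene0','top0']:
    im=cv2.imread(f'pics/{n}.png'); cv2.imwrite(f'pics/{n}b.png',cv2.resize(im,(800,600),interpolation=cv2.INTER_CUBIC))
E
```

```text
(no output)
```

View pics/scene0b.png

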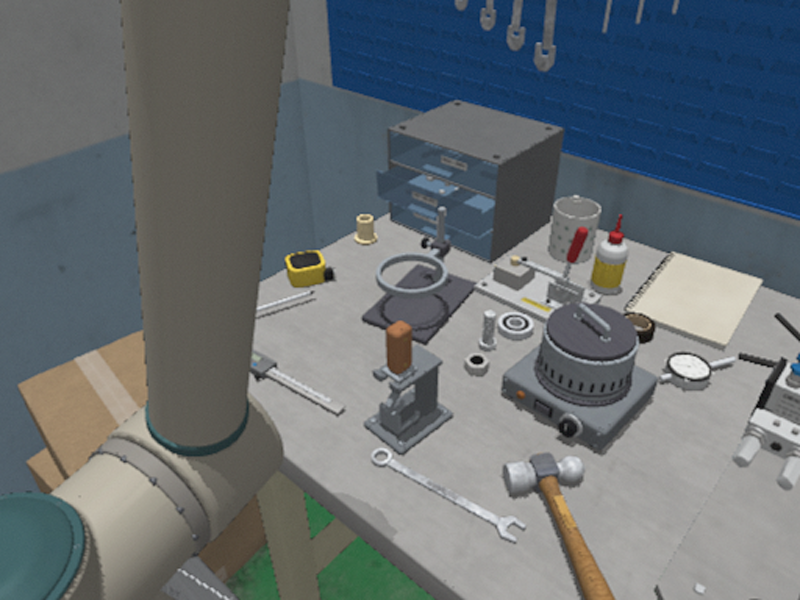

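View pics/top0b.png

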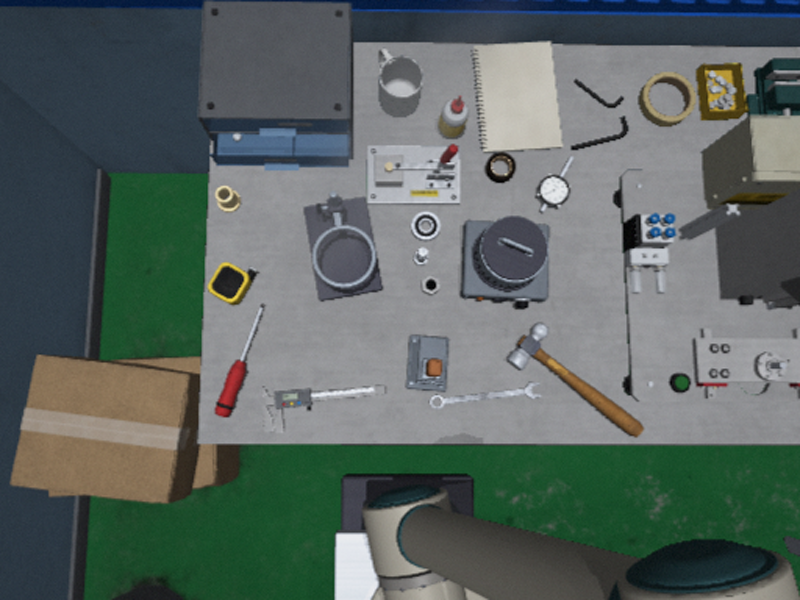

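The scene view shows the lifter's orange grip at (400,347) on its hanger, the pot and lid at (590,345), and the ring stand at (412,275). In the top view the loop bar runs from (500,240) to (533,255), so its yaw is about -24°. The rod is behind the ring, to the upper left. I'll move over the hanger for a close look.

Call:
apply_moves(
  increments=[
    [[15, -25.3, -6.6], [0, 0, 0], 1],
    [[15, -25.3, -6.6], [0, 0, 0], 1],
    [[15, -25.3, -6.6], [0, 0, 0], 1],
    [[15, -25.3, -6.6], [0, 0, 0], 1],
    [[15, -25.3, -6.6], [0, 0, 0], 1],
    [[15, -25.3, -6.6], [0, 0, 0], 1],
    [[15, -25.3, -6.6], [0, 0, 0], 1],
    [[15, -25.3, -6.6], [0, 0, 0], 1],
    [[15, -25.3, -6.6], [0, 0, 0], 1],
    [[15, -25.3, -6.6], [0, 0, 0], 1],
    [[15, -25.3, -6.6], [0, 0, 0], 1],
    [[15, -25.3, -6.6], [0, 0, 0], 1],
  ],
)

```text
clock: 2.7
position: [0.2593, -0.1955, 0.2851]
orientation: [3.141, -0.0, 0.335]
ft_force: [0.6, -0.7, -0.4]
grip_width: 0.0939
gripper_force: 0.0
```

Call:
apply_moves(
  increments=[
    [[15, -25.3, -6.6], [0, 0, 0], 1],
    [[15, -25.3, -6.6], [0, 0, 0], 1],
    [[15, -25.3, -6.6], [0, 0, 0], 1],
    [[15, -25.3, -6.6], [0, 0, 0], 1],
    [[15, -25.3, -6.6], [0, 0, 0], 1],
    [[15, -25.3, -6.6], [0, 0, 0], 1],
    [[15, -25.3, -6.6], [0, 0, 0], 1],
    [[0, 0, 0], [0, 0, 4.8], 1],
    [[0, 0, 0], [0, 0, 4.8], 1],
    [[0, 0, 0], [0, 0, 4.8], 1],
    [[0, 0, 0], [0, 0, 4.8], 1],
    [[0, 0, 0], [0, 0, 0], 1],
  ],
)

```text
clock: 3.7
position: [0.3001, 0.0051, 0.331]
orientation: [3.141, -0.0, 0.0]
ft_force: [-0.3, -0.1, 0.3]
grip_width: 0.0941
gripper_force: 0.0
```

```bash
python3 - <<'E'
from h import *
np.set_printoptions(precision=4,suppress=True)
o=r.get_obs();print(o['clock'],o['position'],o['orientation'],o['q'],o['ft_force'])
im,P=snap('wrist','w1.png'); print('cam at',-np.array(P['R']).T@np.array(P['t']),P['fov_y'],np.array(P['R']))
for t in ['lid','lid_loop','stand_axis','lifter_seat','lifter_grip','hanger','hanger_place','bolt_m16','nut_m20']:
    for d in tip_of('wrist',t)[:1]: print(t,round(d['p'],2),w(P,d['at']))
im=cv2.resize(im,(800,600),interpolation=cv2.INTER_CUBIC); cv2.imwrite('pics/w1b.png',im[:,:,::-1])
E
```

```text
3.7 [0.3001 0.0051 0.331 ] [ 3.1414 -0.0004  0.0001] [-0.2163 -0.2119  1.7135 -0.0001  1.6396  1.3544] [-0.264  -0.1024  0.3479]
cam at [0.3663 0.0048 0.5098] 69.5635983503221 [[-0.0015 -1.     -0.0006]
 [-0.9736  0.0013  0.2283]
 [-0.2283  0.0009 -0.9736]]
lifter_seat 0.73 [0.42   0.0032 0.0173]
lifter_grip 0.77 [0.4235 0.002  0.1291]
hanger_place 0.71 [0.4224 0.0012 0.133 ]
```

View pics/w1b.png

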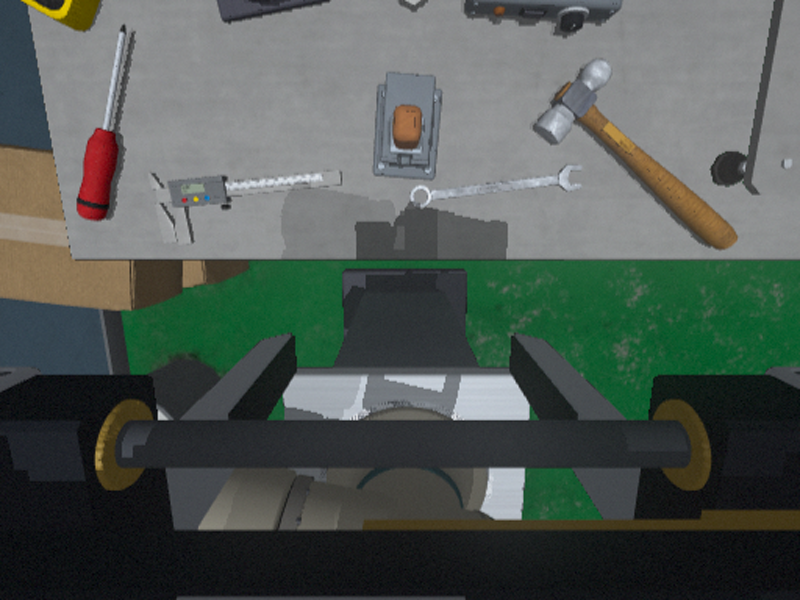

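The wrist view shows the grip at (407,127) in front of the shelf, spanning roughly (380–440, 72–178). I'll zoom in to read the yaws.

```bash
python3 - <<'E'
from h import *
im=cv2.imread('pics/w1.png')[40:120,230:295]; a=cv2.resize(im,None,fx=7,fy=7,interpolation=cv2.INTER_CUBIC)
t=cv2.imread('pics/top0.png')[130:200,280:370];b=cv2.resize(t,None,fx=3.8,fy=3.8,interpolation=cv2.INTER_CUBIC)
t=cv2.imread('pics/top0.png')[120:200,190:255];c=cv2.resize(t,None,fx=3.5,fy=3.5,interpolation=cv2.INTER_CUBIC)
o=np.zeros((600,800,3),np.uint8); o[:560,:455]=a; o[:b.shape[0],456:456+b.shape[1]]=b[:600]; o[300:300+c.shape[0],460:460+c.shape[1]]=c
cv2.imwrite('pics/z1.png',o); print(a.shape,b.shape,c.shape)
E
```

```text
(560, 455, 3) (266, 342, 3) (280, 228, 3)
```

View pics/z1.png

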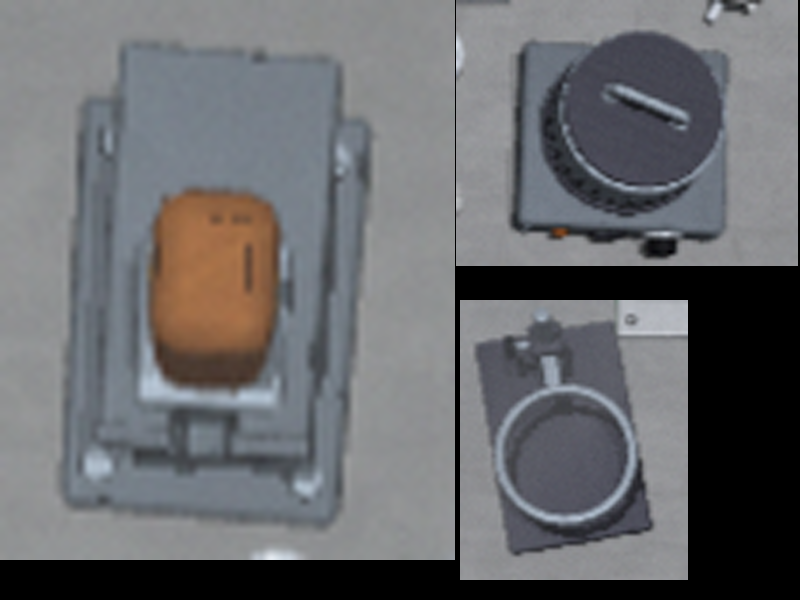

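```bash
cat > m.py <<'E'
from h import *
np.set_printoptions(precision=4,suppress=True)
E
python3 - <<'E'
from m import *
# P of wrist unchanged since arm has not moved
P=camera_params('wrist')
g=lambda u,v,z: ray(P,u/7+230,v/7+40,z)
s=[g(122,45,.095),g(340,62,.095),g(308,455,.095),g(105,440,.095)]
for a in s: print(a)
for a,b in [(0,1),(3,2)]: d=s[a]-s[b]; print('yaw',np.degrees(np.arctan2(-d[0],d[1])),np.linalg.norm(d))
for a,b in [(3,0),(2,1)]: d=s[b]-s[a]; print('yaw',np.degrees(np.arctan2(d[1],d[0])),np.linalg.norm(d))
m=sum(s)/4; print('shelf mid',m)
c=[g(140,402,.101),g(280,404,.101)]; d=c[0]-c[1]; print('collar',c,np.degrees(np.arctan2(-d[0],d[1])),np.linalg.norm(d))
k=[g(165,195,.163),g(268,195,.163),g(275,352,.163),g(158,352,.163)]; print('grip top',k,sum(k)/4)
T=camera_params('top')
h=lambda u,v,z: ray(T,(u-456)/3.8+280,v/3.8+130,z)
e=[h(607,88,.1305),h(686,123,.1305)]; d=e[0]-e[1]; print('bar',e,(e[0]+e[1])/2,np.degrees(np.arctan2(-d[0],d[1])),np.linalg.norm(d))
print('flange centre',h(640,108,.113))
for z in (.07,.085,.1): 
  q=lambda u,v:ray(T,(u-460)/3.5+190,(v-300)/3.5+120,z)
  print(z,'ring',(q(495,456)+q(638,456))/2,(q(567,384)+q(567,528))/2,np.linalg.norm(q(495,456)-q(638,456)))
E
```

```text
[0.4744 0.0186 0.095 ]
[ 0.4713 -0.0242  0.095 ]
[ 0.3976 -0.0188  0.095 ]
[0.4005 0.0227 0.095 ]
yaw -4.136449559867449 0.04286152400090088
yaw -4.087953960474099 0.04167791517394512
yaw -3.2178580696185604 0.07398163199096609
yaw -4.134564971665739 0.07393684762857282
shelf mid [ 0.436  -0.0004  0.095 ]
collar [array([0.4073, 0.0154, 0.101 ]), array([ 0.4069, -0.0128,  0.101 ])] -0.828732887718516 0.028115784982087718
grip top [array([0.4339, 0.0093, 0.163 ]), array([ 0.4339, -0.0078,  0.163 ]), array([ 0.4092, -0.0092,  0.163 ]), array([0.4092, 0.0106, 0.163 ])] [0.4215 0.0007 0.163 ]
bar [array([ 0.6287, -0.1073,  0.1305]), array([ 0.6052, -0.1596,  0.1305])] [ 0.6169 -0.1334  0.1305] -24.210817061601304 0.0573187448043989
flange centre [ 0.6191 -0.1328  0.113 ]
0.07 ring [0.6101 0.1465 0.07  ] [0.6105 0.1462 0.07  ] 0.10841632828641003
0.085 ring [0.6069 0.1459 0.085 ] [0.6073 0.1456 0.085 ] 0.10700058069133861
0.1 ring [0.6038 0.1453 0.1   ] [0.6042 0.145  0.1   ] 0.10558483309626715
```

Hanger yaw is about -4° and the lifter's is about -1°. The axis is near (0.422, 0.001–0.004). I'll go above it and re-measure.

Call:
apply_moves(
  increments=[
    [[20.3, 0.5, 21.8], [0, 0, 0], 1],
    [[20.3, 0.5, 21.8], [0, 0, 0], 1],
    [[20.3, 0.5, 21.8], [0, 0, 0], 1],
    [[20.3, 0.5, 21.8], [0, 0, 0], 1],
    [[20.3, 0.5, 21.8], [0, 0, 0], 1],
    [[20.3, 0.5, 21.8], [0, 0, 0], 1],
    [[0, 0, 0], [0, 0, 4], 1],
    [[0, 0, 0], [0, 0, 0], 1],
  ],
)

```text
clock: 4.87
position: [0.4219, 0.0019, 0.1984]
orientation: [-3.141, 0.004, -0.07]
ft_force: [0.2, -0.4, 0.7]
grip_width: 0.0938
gripper_force: 0.0
```

```bash
python3 - <<'E'
from m import *
o=r.get_obs();print(o['clock'],o['position'],o['orientation'],o['ft_force'])
im,P=snap('wrist','w2.png')
for t in ['lid','lid_loop','stand_axis','lifter_seat','lifter_grip','hanger','hanger_place']:
    for d in tip_of('wrist',t)[:1]: print(t,round(d['p'],2),w(P,d['at']))
for X in [(.422,.002,.163),(.422,.002,.132),(.617,-.133,.1305)]: print(px(P,X))
im=cv2.resize(im,(800,600),interpolation=cv2.INTER_CUBIC); cv2.imwrite('pics/w2b.png',im[:,:,::-1])
E
```

```text
4.8667 [0.4219 0.0019 0.1984] [-3.1413  0.0039 -0.07  ] [ 0.1676 -0.4234  0.7267]
lid 0.58 [ 0.6123  0.145  -0.0015]
stand_axis 0.93 [ 0.614   0.1457 -0.0008]
lifter_grip 0.61 [0.4266 0.0013 0.1309]
hanger 0.96 [0.4231 0.0016 0.0041]
hanger_place 0.72 [ 0.4223 -0.      0.1355]
[np.float64(257.4692280429015), np.float64(211.17653395103682)]
[np.float64(257.5069549638564), np.float64(201.06754125237273)]
[np.float64(418.2170934164001), np.float64(-61.75520455565706)]
```

View pics/w2b.png

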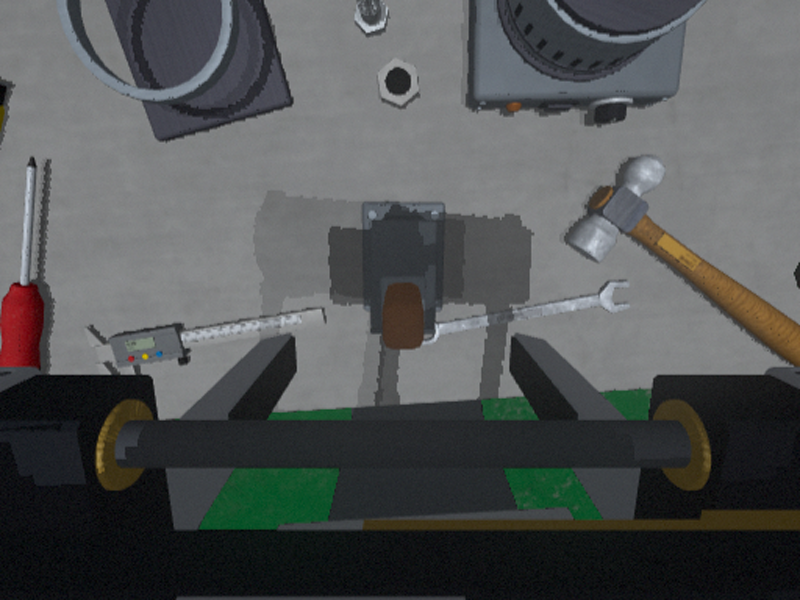

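The shelf edges are square to the image and the grip is centred between the fingers at column 403, so the yaw of -4° and y = 0.002 are confirmed. Next I'll descend and grip.

Call:
apply_moves(
  increments=[
    [[0.3, 0, 17], [0, 0, 0], 1],
    [[0.3, 0, 17], [0, 0, 0], 1],
    [[0.3, 0, 17], [0, 0, 0], 1],
    [[0.3, 0, 17], [0, 0, 0], 1],
    [[0.3, 0, 17], [0, 0, 0], 1],
    [[0, 0, 0], [0, 0, 0], 1],
    [[0, 0, 0], [0, 0, 0], -1],
    [[0, 0, 0], [0, 0, 0], -1],
    [[0, 0, 0], [0, 0, 0], -1],
    [[0, 0, 0], [0, 0, 0], -1],
    [[0, 0, 0], [0, 0, 0], -1],
    [[0, 0, 0], [0, 0, 0], -1],
  ],
)

```text
clock: 6.27
position: [0.4238, 0.0018, 0.1156]
orientation: [3.141, -0.001, -0.069]
ft_force: [-0.3, 0.1, 0.2]
grip_width: 0.0577
gripper_force: 0.0
```

Call:
apply_moves(
  increments=[
    [[0, 0, 0], [0, 0, 0], -1],
    [[0, 0, 0], [0, 0, 0], -1],
    [[0, 0, 0], [0, 0, 0], -1],
    [[0, 0, 0], [0, 0, 0], -1],
  ],
)

```text
clock: 6.6
position: [0.4234, 0.0018, 0.115]
orientation: [3.142, 0.0, -0.069]
ft_force: [-0.3, 0.1, -0.2]
grip_width: 0.0308
gripper_force: 0.0
```

Call:
apply_moves(
  increments=[
    [[0, 0, 0], [0, 0, 0], -1],
    [[0, 0, 0], [0, 0, 0], -1],
    [[0, 0, 0], [0, 0, 0], -1],
    [[0, 0, 0], [0, 0, 0], -1],
  ],
)

```text
clock: 6.93
position: [0.4234, 0.0018, 0.115]
orientation: [3.142, 0.0, -0.069]
ft_force: [-0.4, -0.4, -0.4]
grip_width: 0.0221
gripper_force: 29.9
```

Call:
apply_moves(
  increments=[
    [[0, 0, -3], [0, 0, 0], -1],
    [[0, 0, -3], [0, 0, 0], -1],
    [[0, 0, -3], [0, 0, 0], -1],
    [[0, 0, -3], [0, 0, 0], -1],
    [[0, 0, 0], [0, 0, 0], -1],
  ],
)

```text
clock: 7.35
position: [0.424, 0.0017, 0.1277]
orientation: [3.141, -0.001, -0.069]
ft_force: [-0.7, 0.4, -2.0]
grip_width: 0.022
gripper_force: 29.9
```

The lifter is held: about 2 N of weight, 22 mm opening. I'll draw it out, raise it and go to a point short of the loop.

Call:
apply_moves(
  increments=[
    [[-13, 0, 0], [0, 0, 0], -1],
    [[-15, 0, 0], [0, 0, 0], -1],
    [[-16, 0, 0], [0, 0, 0], -1],
    [[-16, 0, 0], [0, 0, 0], -1],
    [[-15, 0, 0], [0, 0, 0], -1],
    [[0, 0, -20], [0, 0, 0], -1],
    [[0, 0, -20], [0, 0, 0], -1],
    [[0, 0, -21], [0, 0, 0], -1],
    [[0, 0, -21], [0, 0, 0], -1],
    [[0, 0, -21], [0, 0, 0], -1],
    [[0, 0, -20], [0, 0, 0], -1],
  ],
)

```text
clock: 8.27
position: [0.3473, 0.0072, 0.251]
orientation: [3.141, 0.0, -0.069]
ft_force: [0.0, -0.6, -2.1]
grip_width: 0.022
gripper_force: 30.0
```

Call:
apply_moves(
  increments=[
    [[26, 11.8, 0], [0, 0, 0], -1],
    [[26, 11.8, 0], [0, 0, 0], -1],
    [[26, 11.8, 0], [0, 0, 0], -1],
    [[26, 11.8, 0], [0, 0, 0], -1],
    [[26, 11.8, 0], [0, 0, 0], -1],
    [[26, 11.8, 0], [0, 0, 0], -1],
    [[26, 11.8, 0], [0, 0, 0], -1],
    [[26, 11.8, 0], [0, 0, 0], -1],
    [[26, 11.8, 0], [0, 0, 0], -1],
    [[0, 0, 0], [0, 0, 6.7], -1],
    [[0, 0, 0], [0, 0, 6.7], -1],
    [[0, 0, 0], [0, 0, 6.7], -1],
  ],
)

```text
clock: 9.27
position: [0.574, -0.1152, 0.2491]
orientation: [3.141, 0.002, -0.426]
ft_force: [-0.1, -0.6, -1.7]
grip_width: 0.0219
gripper_force: 30.0
```

Call:
apply_moves(
  increments=[
    [[0, 0, 0], [0, 0, 0], -1],
    [[0, 0, 0], [0, 0, 0], -1],
  ],
)

```text
clock: 9.43
position: [0.5739, -0.1149, 0.2498]
orientation: [3.141, 0.001, -0.417]
ft_force: [-1.1, 0.4, -2.3]
grip_width: 0.0215
gripper_force: 30.0
```

```bash
python3 - <<'E'
from m import *
o=r.get_obs();print(o['clock'],o['position'],o['orientation'],o['ft_force'],o['moment'])
im,P=snap('wrist','w3.png')
for t in ['lid','lid_loop','pot','stand_axis','lifter_seat','lifter_grip']:
    for d in tip_of('wrist',t)[:1]: print(t,round(d['p'],2),w(P,d['at']))
for X in [(.6175,-.1335,.1305),(.6275,-.1109,.1305),(.607,-.1562,.1305)]: print(px(P,X))
T=snap('top')[1]
for t in ['lifter_seat','lifter_grip']:
    for d in tip_of('top',t)[:1]: print('top',t,round(d['p'],2),w(T,d['at']))
im=cv2.resize(im,(800,600),interpolation=cv2.INTER_CUBIC); cv2.imwrite('pics/w3b.png',im[:,:,::-1])
E
```

```text
9.4333 [ 0.5739 -0.1149  0.2498] [ 3.1414  0.001  -0.417 ] [-1.0834  0.4311 -2.3268] [ 0.1053 -0.0406  0.0057]
lid_loop 0.65 [ 0.6203 -0.1362  0.1279]
stand_axis 0.69 [ 0.6147  0.1435 -0.0018]
lifter_seat 0.8 [ 0.57   -0.1161  0.1519]
lifter_grip 0.8 [ 0.5787 -0.1169  0.268 ]
[np.float64(256.9971640558591), np.float64(145.4128390815564)]
[np.float64(233.8018208140687), np.float64(145.45958027078444)]
[np.float64(280.46529469464326), np.float64(145.76140085465275)]
top lifter_seat 0.58 [ 0.5749 -0.1118  0.1519]
top lifter_grip 0.68 [ 0.5711 -0.1124  0.268 ]
```

View pics/w3b.png

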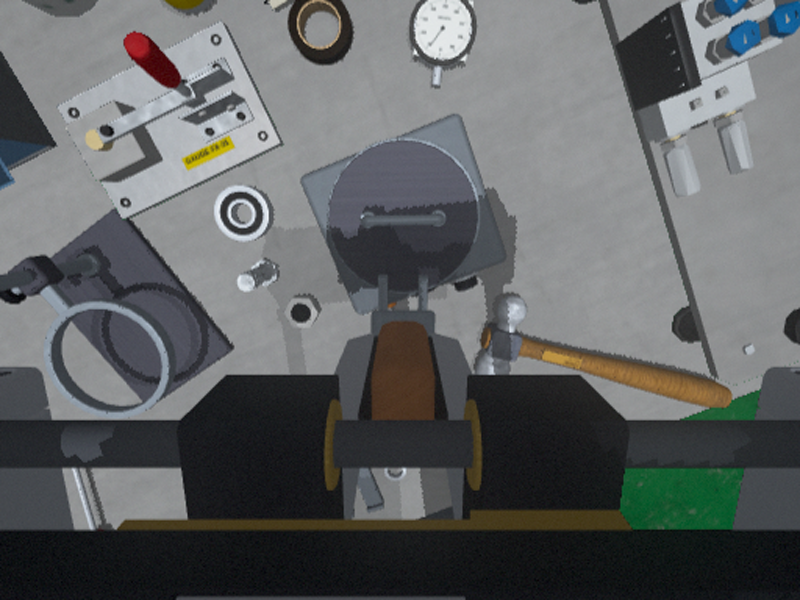

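The wrist view shows the loop bar level at row 217, columns 362–445 (middle 403). The tines at columns 383 and 424 are centred on the same line, with about 52 mm still to go. I'll lower the tines and feel for the flange top, expected at TCP z of about 0.213.

Call:
apply_moves(
  increments=[
    [[0, 0, 8], [0, 0, 0], -1],
    [[0, 0, 8], [0, 0, 0], -1],
    [[0, 0, 8], [0, 0, 0], -1],
    [[0, 0, 7], [0, 0, 0], -1],
    [[0, 0, 0], [0, 0, 0], -1],
    [[0, 0, 0], [0, 0, 0], -1],
    [[0, 0, 0.7], [0, 0, 0], -1],
    [[0, 0, 0.7], [0, 0, 0], -1],
    [[0, 0, 0], [0, 0, 0], -1],
  ],
)

```text
clock: 10.68
position: [0.575, -0.1151, 0.2179]
orientation: [-3.142, -0.001, -0.42]
ft_force: [0.4, 0.1, -1.1]
grip_width: 0.0218
gripper_force: 30.0
```

Call:
apply_moves(
  increments=[
    [[0, 0, 0.7], [0, 0, 0], -1],
    [[0, 0, 0.7], [0, 0, 0], -1],
    [[0, 0, 0], [0, 0, 0], -1],
  ],
)

```text
clock: 10.93
position: [0.5747, -0.1151, 0.2163]
orientation: [3.142, -0.0, -0.42]
ft_force: [0.3, -0.4, -1.8]
grip_width: 0.0218
gripper_force: 30.0
```

Call:
apply_moves(
  increments=[
    [[0, 0, 0.7], [0, 0, 0], -1],
    [[0, 0, 0.7], [0, 0, 0], -1],
    [[0, 0, 0], [0, 0, 0], -1],
  ],
)

```text
clock: 11.18
position: [0.5747, -0.1151, 0.2147]
orientation: [3.141, 0.0, -0.42]
ft_force: [0.7, 0.9, -1.8]
grip_width: 0.0217
gripper_force: 30.0
```

Call:
apply_moves(
  increments=[
    [[0, 0, 0.5], [0, 0, 0], -1],
    [[0, 0, 0.5], [0, 0, 0], -1],
    [[0, 0, 0], [0, 0, 0], -1],
  ],
)

```text
clock: 11.43
position: [0.5747, -0.1151, 0.2137]
orientation: [3.141, 0.0, -0.42]
ft_force: [-0.0, -0.3, -2.4]
grip_width: 0.0221
gripper_force: 30.0
```

Call:
apply_moves(
  increments=[
    [[0, 0, 0.5], [0, 0, 0], -1],
    [[0, 0, 0.3], [0, 0, 0], -1],
    [[0, 0, 0], [0, 0, 0], -1],
  ],
)

```text
clock: 11.68
position: [0.5747, -0.1151, 0.2131]
orientation: [3.142, -0.0, -0.42]
ft_force: [0.6, -0.1, -2.2]
grip_width: 0.0216
gripper_force: 30.0
```

Call:
apply_moves(
  increments=[
    [[0, 0, 0.4], [0, 0, 0], -1],
    [[0, 0, 0.4], [0, 0, 0], -1],
    [[0, 0, 0], [0, 0, 0], -1],
  ],
)

```text
clock: 11.93
position: [0.5748, -0.1151, 0.213]
orientation: [3.142, -0.001, -0.42]
ft_force: [-1.4, 0.6, 2.8]
grip_width: 0.0216
gripper_force: 30.0
```

Call:
apply_moves(
  increments=[
    [[0, 0, 0.4], [0, 0, 0], -1],
    [[0, 0, 0.4], [0, 0, 0], -1],
    [[0, 0, 0], [0, 0, 0], -1],
  ],
)

```text
clock: 12.18
position: [0.5748, -0.1151, 0.213]
orientation: [-3.142, -0.001, -0.42]
ft_force: [-2.2, 0.2, 6.6]
grip_width: 0.0219
gripper_force: 30.0
```

Contact at TCP z = 0.2130, exactly where the model puts the flange. I'll raise 1.5 mm clear and slide the tines under the bar.

Call:
apply_moves(
  increments=[
    [[0, 0, -1.4], [0, 0, 0], -1],
    [[0, 0, -1.3], [0, 0, 0], -1],
    [[0, 0, 0], [0, 0, 0], -1],
    [[4, 0, 0], [0, 0, 0], -1],
    [[5, 0, 0], [0, 0, 0], -1],
    [[5, 0, 0], [0, 0, 0], -1],
    [[5, 0, 0], [0, 0, 0], -1],
    [[4, 0, 0], [0, 0, 0], -1],
    [[0, 0, 0], [0, 0, 0], -1],
  ],
)

```text
clock: 12.93
position: [0.5968, -0.1251, 0.2138]
orientation: [3.141, -0.0, -0.42]
ft_force: [0.5, 0.1, -2.0]
grip_width: 0.0219
gripper_force: 30.0
```

Call:
apply_moves(
  increments=[
    [[3, 0, 0], [0, 0, 0], -1],
    [[3, 0, 0], [0, 0, 0], -1],
    [[3, 0, 0], [0, 0, 0], -1],
    [[3, 0, 0], [0, 0, 0], -1],
    [[0, 0, 0], [0, 0, 0], -1],
  ],
)

```text
clock: 13.35
position: [0.6073, -0.1297, 0.2141]
orientation: [3.141, -0.001, -0.42]
ft_force: [0.1, -0.3, -2.3]
grip_width: 0.022
gripper_force: 30.0
```

Call:
apply_moves(
  increments=[
    [[3, 0, 0], [0, 0, 0], -1],
    [[3, 0, 0], [0, 0, 0], -1],
    [[3, 0, 0], [0, 0, 0], -1],
    [[3, 0, 0], [0, 0, 0], -1],
    [[2.5, 0, 0], [0, 0, 0], -1],
    [[2, 0, 0], [0, 0, 0], -1],
    [[0, 0, 0], [0, 0, 0], -1],
  ],
)

```text
clock: 13.93
position: [0.6222, -0.1363, 0.214]
orientation: [3.142, -0.0, -0.42]
ft_force: [-0.1, -0.0, -2.5]
grip_width: 0.0216
gripper_force: 30.0
```

```bash
python3 - <<'E'
from m import *
o=r.get_obs();print(o['clock'],o['position'],o['orientation'],o['ft_force'],o['moment'])
im,P=snap('wrist','w4.png')
for t in ['lid','lid_loop','lifter_seat','lifter_grip']:
    for d in tip_of('wrist',t)[:1]: print(t,round(d['p'],2),w(P,d['at']))
for s in (.622,-.1355,.1305),: print(px(P,s))
im=cv2.resize(im[90:250,150:370],(800,582),interpolation=cv2.INTER_CUBIC); cv2.imwrite('pics/w4b.png',im[:,:,::-1])
E
```

```text
13.9333 [ 0.6222 -0.1363  0.214 ] [ 3.1415 -0.0003 -0.42  ] [-0.0829 -0.036  -2.5057] [ 0.0615 -0.1059  0.0025]
lid 0.55 [ 0.6224 -0.1323  0.1017]
lid_loop 0.65 [ 0.6213 -0.1351  0.13  ]
lifter_seat 0.57 [ 0.6196 -0.135   0.1158]
lifter_grip 0.94 [ 0.6251 -0.1365  0.2311]
[np.float64(257.0205511011052), np.float64(197.42370936224026)]
```

View pics/w4b.png

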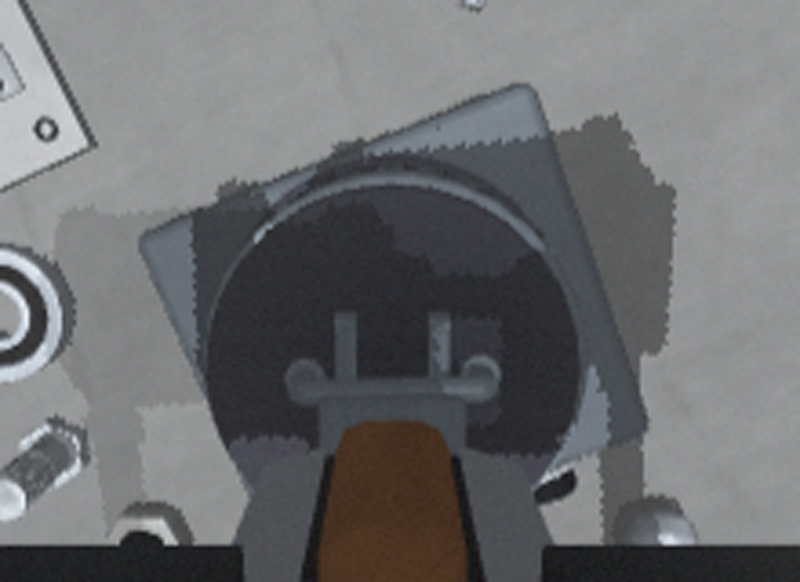

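The bar lies mid-seat: bar at row 387, tine tips 20 mm beyond, centred sideways. I'll lift slowly.

Call:
apply_moves(
  increments=[
    [[0, 0, -2], [0, 0, 0], -1],
    [[0, 0, -2], [0, 0, 0], -1],
    [[0, 0, -2], [0, 0, 0], -1],
    [[0, 0, -1], [0, 0, 0], -1],
    [[0, 0, -0.7], [0, 0, 0], -1],
    [[0, 0, -0.7], [0, 0, 0], -1],
    [[0, 0, -0.7], [0, 0, 0], -1],
    [[0, 0, -0.7], [0, 0, 0], -1],
    [[0, 0, 0], [0, 0, 0], -1],
  ],
)

```text
clock: 14.93
position: [0.6214, -0.136, 0.2234]
orientation: [3.141, 0.001, -0.42]
ft_force: [0.3, -0.1, -6.9]
grip_width: 0.0219
gripper_force: 30.0
```

Call:
apply_moves(
  increments=[
    [[0, 0, -1], [0, 0, 0], -1],
    [[0, 0, -1.5], [0, 0, 0], -1],
    [[0, 0, -2], [0, 0, 0], -1],
    [[0, 0, -2], [0, 0, 0], -1],
    [[0, 0, -2], [0, 0, 0], -1],
    [[0, 0, -2], [0, 0, 0], -1],
    [[0, 0, -2], [0, 0, 0], -1],
    [[0, 0, -2], [0, 0, 0], -1],
    [[0, 0, -2], [0, 0, 0], -1],
    [[0, 0, 0], [0, 0, 0], -1],
  ],
)

```text
clock: 15.77
position: [0.622, -0.1362, 0.2411]
orientation: [-3.142, -0.001, -0.42]
ft_force: [0.4, 0.8, -5.6]
grip_width: 0.0219
gripper_force: 30.0
```

The lid weighs about 0.43 kg and has come free. I'll raise it further, then carry it gently over to the stand.

Call:
apply_moves(
  increments=[
    [[0, 0, -2], [0, 0, 0], -1],
    [[0, 0, -3], [0, 0, 0], -1],
    [[0, 0, -4], [0, 0, 0], -1],
    [[0, 0, -4], [0, 0, 0], -1],
    [[0, 0, -4], [0, 0, 0], -1],
    [[0, 0, -4], [0, 0, 0], -1],
    [[0, 0, -4], [0, 0, 0], -1],
    [[0, 0, -3], [0, 0, 0], -1],
    [[0, 0, -2], [0, 0, 0], -1],
    [[0, 0, -1], [0, 0, 0], -1],
  ],
)

```text
clock: 16.6
position: [0.6219, -0.1361, 0.272]
orientation: [3.142, -0.001, -0.42]
ft_force: [0.1, -0.6, -5.5]
grip_width: 0.0218
gripper_force: 30.0
```

Call:
apply_moves(
  increments=[
    [[-1.3, -2.7, 0], [0, 0, 0], -1],
    [[-2.6, -5.4, 0], [0, 0, 0], -1],
    [[-3.9, -8.1, 0], [0, 0, 0], -1],
    [[-5.2, -10.8, 0], [0, 0, 0], -1],
    [[-6.1, -12.6, 0], [0, 0, 0], -1],
    [[-7, -14.4, 0], [0, 0, 0], -1],
    [[-7.9, -16.2, 0], [0, 0, 0], -1],
    [[-7.9, -16.2, 0], [0, 0, 0], -1],
    [[-7.9, -16.2, 0], [0, 0, 0], -1],
    [[-7.9, -16.2, 0], [0, 0, 0], -1],
    [[-7.9, -16.2, 0], [0, 0, 0], -1],
    [[-7.9, -16.2, 0], [0, 0, 0], -1],
  ],
)

```text
clock: 17.6
position: [0.6157, 0.0347, 0.2716]
orientation: [-3.141, 0.0, -0.419]
ft_force: [-0.1, 1.2, -6.5]
grip_width: 0.0222
gripper_force: 30.0
```

Call:
apply_moves(
  increments=[
    [[-7.9, -16.2, 0], [0, 0, 0], -1],
    [[-7.9, -16.2, 0], [0, 0, 0], -1],
    [[-7.5, -15.3, 0], [0, 0, 0], -1],
    [[-6.6, -13.5, 0], [0, 0, 0], -1],
    [[-5.7, -11.7, 0], [0, 0, 0], -1],
    [[-4.8, -9.9, 0], [0, 0, 0], -1],
    [[-3.9, -8.1, 0], [0, 0, 0], -1],
    [[-3, -6.3, 0], [0, 0, 0], -1],
    [[-2.2, -4.5, 0], [0, 0, 0], -1],
    [[-1.3, -2.7, 0], [0, 0, 0], -1],
    [[-0.5, -1, 0], [0, 0, 0], -1],
    [[0, 0, 0], [0, 0, 0], -1],
  ],
)

```text
clock: 18.6
position: [0.6125, 0.1488, 0.2714]
orientation: [3.141, -0.0, -0.42]
ft_force: [-0.2, -0.7, -6.3]
grip_width: 0.0216
gripper_force: 30.0
```

```bash
python3 - <<'E'
from m import *
o=r.get_obs();print(o['clock'],o['position'],o['orientation'],o['ft_force'],o['moment'])
im,P=snap('wrist','w5.png')
for t in ['lid','lid_loop','lifter_seat','lifter_grip','stand_axis','stand']:
    for d in tip_of('wrist',t)[:1]: print(t,round(d['p'],2),w(P,d['at']))
for n in ['top','scene']:
  _,P2=snap(n,n+'5.png')
  for t in ['lid_loop','lid','stand_axis','stand','lifter_seat']:
    for d in tip_of(n,t)[:1]: print(n,t,round(d['p'],2),w(P2,d['at']))
a=cv2.resize(im,(410,308),interpolation=cv2.INTER_CUBIC)
s=cv2.imread('pics/scene5.png')[:,:,::-1]; u,v=map(int,px(P2,(.613,.147,.12))); 
b=cv2.resize(s[max(v-65,0):v+65,max(u-85,0):u+85],(780,596),interpolation=cv2.INTER_CUBIC)
cv2.imwrite('pics/w5b.png',cv2.resize(im,(800,600))[:,:,::-1]); cv2.imwrite('pics/s5b.png',b[:,:,::-1]); print(u,v)
E
```

```text
18.6 [0.6125 0.1488 0.2714] [ 3.1412 -0.0001 -0.4203] [-0.1988 -0.69   -6.3261] [ 0.0417  0.0368 -0.0244]
lid 0.62 [0.6146 0.15   0.1518]
lid_loop 0.68 [0.6097 0.1495 0.1763]
lifter_seat 0.58 [0.6096 0.1499 0.1728]
lifter_grip 0.9 [0.6156 0.1489 0.289 ]
top lid_loop 0.76 [0.6099 0.1508 0.1792]
top lid 0.79 [0.6103 0.1469 0.153 ]
top stand_axis 0.92 [0.6128 0.1521 0.0017]
top stand 0.72 [ 0.6108  0.1477 -0.0014]
top lifter_seat 0.56 [0.6115 0.1493 0.1723]
scene lid_loop 0.63 [0.6124 0.1507 0.1756]
scene lid 0.94 [0.6035 0.1508 0.1562]
scene stand_axis 0.96 [ 0.6103  0.1494 -0.0023]
scene stand 0.91 [ 0.6117  0.1488 -0.0005]
scene lifter_seat 0.63 [0.6107 0.1545 0.1767]
264 157
```

View pics/s5b.png

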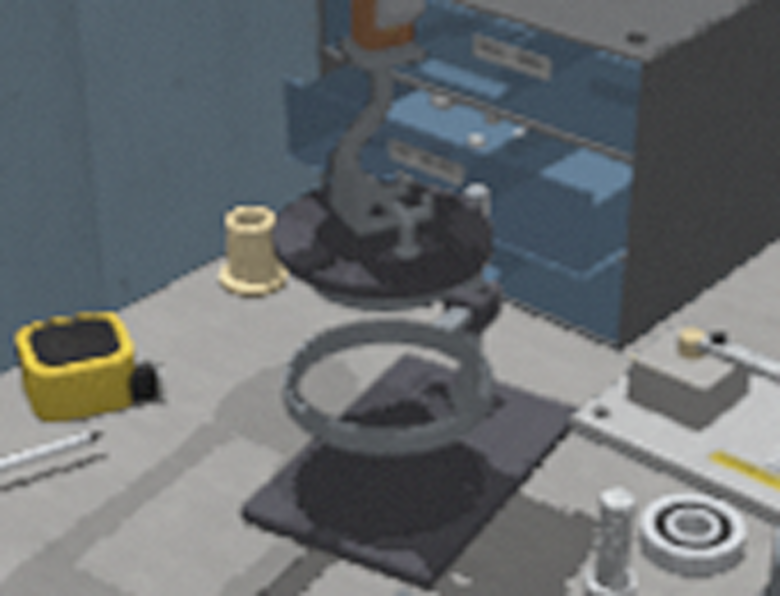

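View pics/w5b.png

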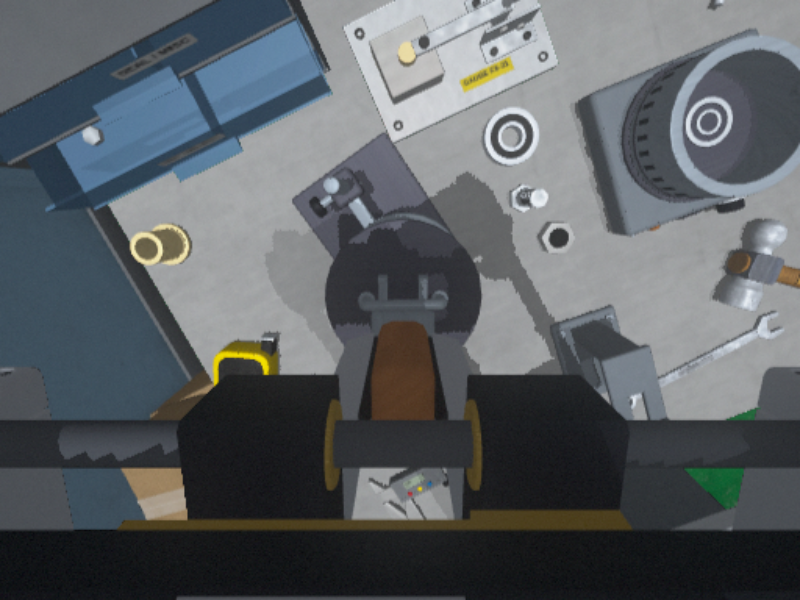

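The lid hangs level over the ring, and the rod is well clear behind it. I'll fit the ring's position and height over several of the earlier pictures.

```bash
cat > fit.py <<'E'
from m import *
from scipy.optimize import differential_evolution
o=r.get_obs()
def M(p,rpy):
    T=np.eye(4);T[:3,:3]=Ro.from_euler('xyz',rpy).as_matrix();T[:3,3]=p;return T
P=camera_params('wrist'); C=np.eye(4);C[:3,:3]=P['R'];C[:3,3]=P['t']
H=C@M(o['position'],o['orientation'])   # cam <- tool
def PW(p,rpy):
    X=H@np.linalg.inv(M(p,rpy)); q=dict(P);q['R']=X[:3,:3];q['t']=X[:3,3];return q
V={'top':('top0',camera_params('top')),'scene':('scene0',camera_params('scene')),
   'w3':('w3',PW([.5739,-.1149,.2498],[3.1414,.001,-.417]))}
a=np.linspace(0,2*np.pi,120,endpoint=False)
def proj(P,X):
    c=X@np.array(P['R']).T+np.array(P['t']);f=192/np.tan(np.radians(P['fov_y'])/2)
    return f*c[:,0]/c[:,2]+P['cx'],f*c[:,1]/c[:,2]+P['cy']
def score(n,x,y,z,R=(.0505,),Q=(.0455,.0555)):
    f,Pn=V[n]; im=G[f]; 
    def s(rad):
        u,v=proj(Pn,np.c_[x+rad*np.cos(a),y+rad*np.sin(a),0*a+z])
        return cv2.remap(im,u.astype(np.float32)[None],v.astype(np.float32)[None],cv2.INTER_LINEAR,borderMode=cv2.BORDER_REPLICATE)[0]
    m=s(.0505); return np.mean(m)-.5*np.mean(s(.0450))-.5*np.mean(s(.0560))-.5*np.std(m)
G={f:cv2.GaussianBlur(cv2.imread(f'pics/{f}.png',0),(0,0),.7).astype(np.float32) for f,_ in V.values()}
def best(names,b=((.595,.63),(.13,.165),(.06,.11))):
    d=differential_evolution(lambda p:-sum(score(n,*p) for n in names),b,seed=1,maxiter=60,popsize=20,tol=1e-6);return d.x,-d.fun
if __name__=='__main__':
    for n in (['top'],['scene'],['w3'],['top','scene'],['scene','w3'],['top','scene','w3']): print(n,*best(n))
E
python3 fit.py
```

```text
['top'] [0.6125 0.1482 0.0722] 46.973915100097656
['scene'] [0.6144 0.1512 0.0758] 25.812143325805664
['w3'] [0.6137 0.1473 0.0785] 60.565677642822266
['top', 'scene'] [0.6111 0.148  0.0789] 72.00962829589844
['scene', 'w3'] [0.6136 0.1494 0.0766] 83.52053833007812
['top', 'scene', 'w3'] [0.6127 0.1485 0.0774] 123.70205688476562
```

The ring top is at about 0.077 m and its centre at (0.6127, 0.1485), which agrees with the lid's position. Landing is expected at TCP z of about 0.194.

Call:
apply_moves(
  increments=[
    [[0, 0, 2], [0, 0, 0], -1],
    [[0, 0, 4], [0, 0, 0], -1],
    [[0, 0, 6], [0, 0, 0], -1],
    [[0, 0, 7], [0, 0, 0], -1],
    [[0, 0, 7], [0, 0, 0], -1],
    [[0, 0, 7], [0, 0, 0], -1],
    [[0, 0, 7], [0, 0, 0], -1],
    [[0, 0, 6], [0, 0, 0], -1],
    [[0, 0, 4], [0, 0, 0], -1],
    [[0, 0, 3], [0, 0, 0], -1],
    [[0, 0, 2], [0, 0, 0], -1],
    [[0, 0, 0], [0, 0, 0], -1],
  ],
)

```text
clock: 20.55
position: [0.6123, 0.1491, 0.2161]
orientation: [3.141, 0.0, -0.42]
ft_force: [-0.2, 0.4, -6.6]
grip_width: 0.022
gripper_force: 30.0
```

Call:
apply_moves(
  increments=[
    [[0, 0, 1.5], [0, 0, 0], -1],
    [[0, 0, 1.5], [0, 0, 0], -1],
    [[0, 0, 1.5], [0, 0, 0], -1],
    [[0, 0, 1.5], [0, 0, 0], -1],
    [[0, 0, 1], [0, 0, 0], -1],
    [[0, 0, 0], [0, 0, 0], -1],
  ],
)

```text
clock: 21.05
position: [0.6123, 0.1491, 0.2092]
orientation: [3.141, 0.0, -0.42]
ft_force: [0.2, 0.2, -6.4]
grip_width: 0.0218
gripper_force: 30.0
```

Call:
apply_moves(
  increments=[
    [[0, 0, 1], [0, 0, 0], -1],
    [[0, 0, 1], [0, 0, 0], -1],
    [[0, 0, 1], [0, 0, 0], -1],
    [[0, 0, 1], [0, 0, 0], -1],
    [[0, 0, 0], [0, 0, 0], -1],
  ],
)

```text
clock: 21.47
position: [0.6123, 0.1491, 0.2052]
orientation: [3.141, 0.0, -0.42]
ft_force: [-0.9, -0.4, -6.3]
grip_width: 0.0221
gripper_force: 30.0
```

Call:
apply_moves(
  increments=[
    [[0, 0, 1], [0, 0, 0], -1],
    [[0, 0, 1], [0, 0, 0], -1],
    [[0, 0, 1], [0, 0, 0], -1],
    [[0, 0, 1], [0, 0, 0], -1],
    [[0, 0, 0], [0, 0, 0], -1],
  ],
)

```text
clock: 21.88
position: [0.6122, 0.1491, 0.2011]
orientation: [3.141, 0.0, -0.42]
ft_force: [0.2, 0.2, -6.0]
grip_width: 0.0214
gripper_force: 30.0
```

Call:
apply_moves(
  increments=[
    [[0, 0, 0.8], [0, 0, 0], -1],
    [[0, 0, 0.8], [0, 0, 0], -1],
    [[0, 0, 0.8], [0, 0, 0], -1],
    [[0, 0, 0.6], [0, 0, 0], -1],
    [[0, 0, 0], [0, 0, 0], -1],
  ],
)

```text
clock: 22.3
position: [0.6123, 0.1491, 0.1982]
orientation: [3.141, 0.0, -0.42]
ft_force: [0.4, -0.3, -5.2]
grip_width: 0.0224
gripper_force: 30.0
```

Call:
apply_moves(
  increments=[
    [[0, 0, 0.7], [0, 0, 0], -1],
    [[0, 0, 0.7], [0, 0, 0], -1],
    [[0, 0, 0], [0, 0, 0], -1],
  ],
)

```text
clock: 22.55
position: [0.6124, 0.1491, 0.1969]
orientation: [3.141, 0.0, -0.42]
ft_force: [-0.2, 0.1, -5.6]
grip_width: 0.0216
gripper_force: 30.0
```

Call:
apply_moves(
  increments=[
    [[0, 0, 0.7], [0, 0, 0], -1],
    [[0, 0, 0.7], [0, 0, 0], -1],
    [[0, 0, 0], [0, 0, 0], -1],
  ],
)

```text
clock: 22.8
position: [0.613, 0.1492, 0.1964]
orientation: [-3.141, -0.002, -0.42]
ft_force: [0.8, -0.3, -2.6]
grip_width: 0.0221
gripper_force: 30.0
```

Call:
apply_moves(
  increments=[
    [[0, 0, 0.7], [0, 0, 0], -1],
    [[0, 0, 0.7], [0, 0, 0], -1],
    [[0, 0, 0], [0, 0, 0], -1],
  ],
)

```text
clock: 23.05
position: [0.6125, 0.1491, 0.1944]
orientation: [-3.142, -0.0, -0.42]
ft_force: [-0.3, 0.2, -1.2]
grip_width: 0.0219
gripper_force: 30.0
```

Call:
apply_moves(
  increments=[
    [[0, 0, 0.7], [0, 0, 0], -1],
    [[0, 0, 0.7], [0, 0, 0], -1],
    [[0, 0, 0], [0, 0, 0], -1],
  ],
)

```text
clock: 23.3
position: [0.6123, 0.1491, 0.1926]
orientation: [3.141, 0.0, -0.42]
ft_force: [-0.2, 0.3, -2.0]
grip_width: 0.022
gripper_force: 30.0
```

It landed at TCP z of about 0.196: the force fell to the lifter's own weight, and that makes the ring top about 0.079 m, close to the fit. I'll lower to mid-gap and slip out.

Call:
apply_moves(
  increments=[
    [[0, 0, 1], [0, 0, 0], -1],
    [[0, 0, 1], [0, 0, 0], -1],
    [[0, 0, 1], [0, 0, 0], -1],
    [[0, 0, 1], [0, 0, 0], -1],
    [[0, 0, 0], [0, 0, 0], -1],
    [[0, 0, 0], [0, 0, 0], -1],
  ],
)

```text
clock: 23.8
position: [0.6124, 0.1491, 0.1887]
orientation: [3.141, 0.0, -0.42]
ft_force: [-1.0, -0.0, -2.3]
grip_width: 0.0221
gripper_force: 30.0
```

```bash
python3 - <<'E'
from m import *
o=r.get_obs();print(o['clock'],o['position'],o['orientation'],o['ft_force'],o['moment'])
for n in ['top','scene','wrist']:
  _,P2=snap(n,n+'6.png')
  for t in ['lid_loop','lid','lifter_seat']:
    for d in tip_of(n,t)[:1]: print(n,t,round(d['p'],2),w(P2,d['at']))
E
```

```text
23.8 [0.6124 0.1491 0.1887] [ 3.1414  0.0001 -0.4199] [-1.0059 -0.0484 -2.3199] [ 0.0524 -0.0592 -0.0669]
top lid_loop 0.7 [0.6119 0.1541 0.1051]
top lid 0.59 [0.6083 0.1484 0.0788]
top lifter_seat 0.62 [0.6112 0.1507 0.0906]
scene lid_loop 0.7 [0.607  0.1537 0.102 ]
scene lid 0.83 [0.6048 0.1535 0.0817]
scene lifter_seat 0.82 [0.6075 0.1545 0.0934]
wrist lid_loop 0.91 [0.6127 0.1503 0.1023]
wrist lid 0.74 [0.6154 0.155  0.0792]
wrist lifter_seat 0.76 [0.6109 0.1492 0.0888]
```

Call:
apply_moves(
  increments=[
    [[-2, 0, 0], [0, 0, 0], -1],
    [[-3, 0, 0], [0, 0, 0], -1],
    [[-3, 0, 0], [0, 0, 0], -1],
    [[-3, 0, 0], [0, 0, 0], -1],
    [[-2, 0, 0], [0, 0, 0], -1],
    [[0, 0, 0], [0, 0, 0], -1],
  ],
)

```text
clock: 24.9
position: [0.5999, 0.1547, 0.189]
orientation: [3.141, 0.0, -0.419]
ft_force: [0.4, 0.2, -1.9]
grip_width: 0.0221
gripper_force: 30.0
```

Call:
apply_moves(
  increments=[
    [[-2, 0, 0], [0, 0, 0], -1],
    [[-2, 0, 0], [0, 0, 0], -1],
    [[-2, 0, 0], [0, 0, 0], -1],
    [[-2, 0, 0], [0, 0, 0], -1],
    [[-2, 0, 0], [0, 0, 0], -1],
    [[0, 0, 0], [0, 0, 0], -1],
  ],
)

```text
clock: 25.4
position: [0.5909, 0.1587, 0.1889]
orientation: [3.141, 0.0, -0.42]
ft_force: [-0.3, 0.4, -2.2]
grip_width: 0.0222
gripper_force: 30.0
```

Call:
apply_moves(
  increments=[
    [[-3, 0, 0], [0, 0, 0], -1],
    [[-4, 0, 0], [0, 0, 0], -1],
    [[-6, 0, 0], [0, 0, 0], -1],
    [[-8, 0, 0], [0, 0, 0], -1],
    [[-10, 0, 0], [0, 0, 0], -1],
    [[-12, 0, 0], [0, 0, 0], -1],
    [[-12, 0, 0], [0, 0, 0], -1],
    [[-8, 0, 0], [0, 0, 0], -1],
    [[0, 0, 0], [0, 0, 0], -1],
  ],
)

```text
clock: 26.15
position: [0.5315, 0.1851, 0.1891]
orientation: [3.141, 0.001, -0.418]
ft_force: [0.6, -0.7, -2.1]
grip_width: 0.0221
gripper_force: 30.0
```

```bash
python3 - <<'E'
from m import *
o=r.get_obs();print(o['clock'],o['position'],o['orientation'],o['ft_force'])
im,P=snap('wrist','w7.png')
for n in ['wrist','scene','top']:
  if n!='wrist': _,P=snap(n,n+'7.png')
  for t in ['lid_loop','lid']:
    for d in tip_of(n,t)[:1]: print(n,t,round(d['p'],2),w(P,d['at']))
  if n=='scene':
    u,v=map(int,px(P,(.613,.149,.09)));s=cv2.imread('pics/scene7.png')[v-55:v+55,u-73:u+73]
a=cv2.resize(im[:,:,::-1],(800,600))[100:500,100:600]
o=np.zeros((600,800,3),np.uint8);o[:300,:375]=cv2.resize(a,(375,300));o[:320,376:800]=cv2.resize(s,(424,320),interpolation=cv2.INTER_CUBIC)
cv2.imwrite('pics/c7.png',o)
E
```

```text
26.15 [0.5315 0.1851 0.1891] [ 3.1414  0.0012 -0.4185] [ 0.5586 -0.69   -2.1173]
wrist lid_loop 0.94 [0.6125 0.1483 0.1017]
wrist lid 0.67 [0.6127 0.1484 0.0783]
scene lid_loop 0.94 [0.6093 0.1536 0.1024]
scene lid 0.68 [0.6043 0.1489 0.0813]
top lid_loop 0.66 [0.6128 0.1518 0.1046]
top lid 0.88 [0.6084 0.1461 0.0775]
```

View pics/c7.png

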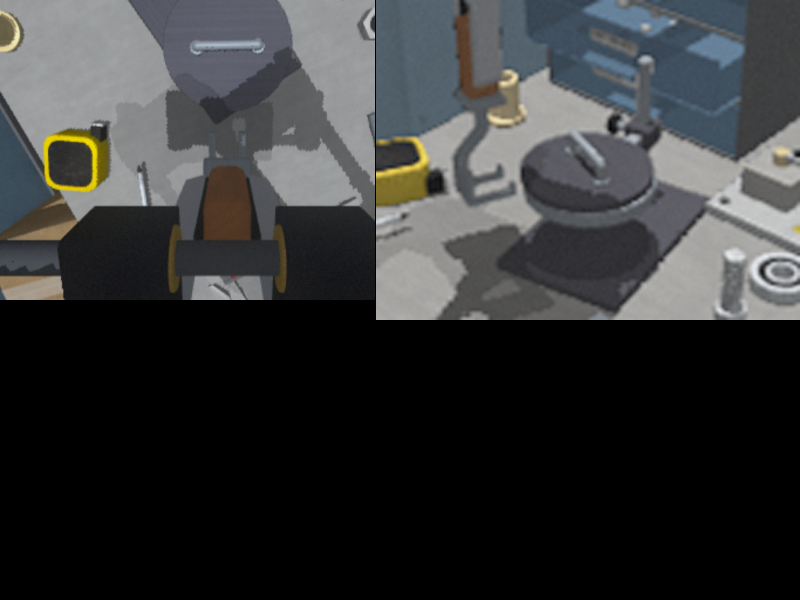

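The lid sits flat and centred in the ring, with the loop intact and the lifter clear. Next, take the lifter back to the hanger.

Call:
apply_moves(
  increments=[
    [[0, 0, -10], [0, 0, 0], -1],
    [[0, 0, -15], [0, 0, 0], -1],
    [[0, 0, -18], [0, 0, 0], -1],
    [[0, 0, -18], [0, 0, 0], -1],
    [[0, 0, 0], [0, 0, -6.7], -1],
    [[0, 0, 0], [0, 0, -6.7], -1],
    [[0, 0, 0], [0, 0, -6.7], -1],
    [[0, 0, 0], [0, 0, 0], -1],
  ],
)

```text
clock: 27.27
position: [0.5342, 0.1841, 0.2507]
orientation: [-3.141, -0.001, -0.067]
ft_force: [0.0, -0.1, -1.4]
grip_width: 0.0222
gripper_force: 30.0
```

Call:
apply_moves(
  increments=[
    [[-16, 18, 0], [0, 0, 0], -1],
    [[-17, 19, 0], [0, 0, 0], -1],
    [[-18, 20, 0], [0, 0, 0], -1],
    [[-18, 20, 0], [0, 0, 0], -1],
    [[-18, 20, 0], [0, 0, 0], -1],
    [[-18, 20, 0], [0, 0, 0], -1],
    [[-18, 20, 0], [0, 0, 0], -1],
    [[-18, 20, 0], [0, 0, 0], -1],
    [[-17, 19, 0], [0, 0, 0], -1],
    [[-14, 14, 0], [0, 0, 0], -1],
    [[0, 0, 0], [0, 0, 0], -1],
    [[0, 0, 0], [0, 0, 0], -1],
  ],
)

```text
clock: 28.27
position: [0.3491, 0.0062, 0.2506]
orientation: [-3.141, -0.002, -0.073]
ft_force: [0.1, 0.0, -2.2]
grip_width: 0.0219
gripper_force: 30.0
```

```bash
cat > d.py <<'E'
from m import *
import sys
o=r.get_obs(); p=o['position'];y=o['orientation'][2];t=np.array(eval(sys.argv[1]));d=(t-p)*1000
c,s=np.cos(y),np.sin(y); print(o['clock'],p,o['orientation'],o['ft_force'],'tool shift',c*d[0]+s*d[1],s*d[0]-c*d[1],-d[2],'yaw to go deg(toolz)',-np.degrees(-.069-y))
E
python3 d.py '[.3486,.007,.1275]'
```

```text
28.2667 [0.3491 0.0062 0.2506] [-3.1415 -0.0021 -0.0734] [ 0.105   0.017  -2.1601] tool shift -0.5793956879094276 -0.8073410022182175 123.0748117246746 yaw to go deg(toolz) -0.2539128339249668
```

Call:
apply_moves(
  increments=[
    [[0, -0.4, 10], [0, 0, 0], -1],
    [[0, -0.4, 18], [0, 0, 0], -1],
    [[0, 0, 20], [0, 0, 0], -1],
    [[0, 0, 20], [0, 0, 0], -1],
    [[0, 0, 20], [0, 0, 0], -1],
    [[0, 0, 18], [0, 0, 0], -1],
    [[0, 0, 11], [0, 0, 0], -1],
    [[0, 0, 6], [0, 0, 0], -1],
    [[0, 0, 0], [0, 0, 0], -1],
    [[0, 0, 0], [0, 0, 0], -1],
  ],
)

```text
clock: 29.1
position: [0.3501, 0.0075, 0.1272]
orientation: [-3.141, -0.001, -0.069]
ft_force: [0.6, -0.5, -2.0]
grip_width: 0.0218
gripper_force: 30.0
```

```bash
python3 d.py '[.4234,.0018,.1255]'
```

```text
29.1 [0.3501 0.0075 0.1272] [-3.1415 -0.0006 -0.0693] [ 0.5906 -0.5085 -1.9937] tool shift 73.47894347712837 0.6451368133415629 1.665975008429077 yaw to go deg(toolz) -0.014657095030890991
```

Call:
apply_moves(
  increments=[
    [[4, 0.6, 0], [0, 0, 0], -1],
    [[6, 0, 0], [0, 0, 0], -1],
    [[8, 0, 0], [0, 0, 0], -1],
    [[8, 0, 0], [0, 0, 0], -1],
    [[8, 0, 0], [0, 0, 0], -1],
    [[6, 0, 0], [0, 0, 0], -1],
    [[5, 0, 0], [0, 0, 0], -1],
    [[0, 0, 0], [0, 0, 0], -1],
  ],
)

```text
clock: 29.77
position: [0.3956, 0.0033, 0.1268]
orientation: [3.141, -0.001, -0.069]
ft_force: [0.9, 0.1, -2.8]
grip_width: 0.0219
gripper_force: 30.0
```

Call:
apply_moves(
  increments=[
    [[5, 0, 0], [0, 0, 0], -1],
    [[6, 0, 0], [0, 0, 0], -1],
    [[6, 0, 0], [0, 0, 0], -1],
    [[5, 0, 0], [0, 0, 0], -1],
    [[4, 0, 0], [0, 0, 0], -1],
    [[2.5, 0, 0], [0, 0, 0], -1],
    [[0, 0, 0], [0, 0, 0], -1],
    [[0, 0, 0], [0, 0, 0], -1],
  ],
)

```text
clock: 30.43
position: [0.4224, 0.0016, 0.1268]
orientation: [3.142, 0.001, -0.069]
ft_force: [-0.0, -0.4, -3.3]
grip_width: 0.0217
gripper_force: 30.0
```

```bash
python3 d.py '[.4234,.0018,.115]'
```

```text
30.4333 [0.4224 0.0016 0.1268] [ 3.1416  0.0005 -0.0691] [-0.0027 -0.4185 -3.3427] tool shift 0.9847529055910325 -0.24112500237637957 11.753806018123356 yaw to go deg(toolz) -0.007018618463780165
```

Call:
apply_moves(
  increments=[
    [[0.8, 0, 2], [0, 0, 0], -1],
    [[0, 0, 2], [0, 0, 0], -1],
    [[0, 0, 2], [0, 0, 0], -1],
    [[0, 0, 2], [0, 0, 0], -1],
    [[0, 0, 1], [0, 0, 0], -1],
    [[0, 0, 0.7], [0, 0, 0], -1],
    [[0, 0, 0], [0, 0, 0], -1],
  ],
)

```text
clock: 31.02
position: [0.4231, 0.0016, 0.1169]
orientation: [3.142, 0.0, -0.069]
ft_force: [-0.6, -0.3, -2.1]
grip_width: 0.022
gripper_force: 30.0
```

Call:
apply_moves(
  increments=[
    [[0, 0, 0.6], [0, 0, 0], -1],
    [[0, 0, 0.6], [0, 0, 0], -1],
    [[0, 0, 0], [0, 0, 0], -1],
  ],
)

```text
clock: 31.27
position: [0.4233, 0.0015, 0.1159]
orientation: [3.142, -0.0, -0.069]
ft_force: [-0.4, -0.5, -2.3]
grip_width: 0.0216
gripper_force: 30.0
```

Call:
apply_moves(
  increments=[
    [[0, 0, 0.6], [0, 0, 0], -1],
    [[0, 0, 0.4], [0, 0, 0], -1],
    [[0, 0, 0], [0, 0, 0], -1],
  ],
)

```text
clock: 31.52
position: [0.4234, 0.0015, 0.115]
orientation: [3.142, -0.0, -0.069]
ft_force: [-0.1, 0.2, -0.6]
grip_width: 0.0219
gripper_force: 30.0
```

The collar is seated at the original height of 0.115. I'll open, wait, then rise.

Call:
apply_moves(
  increments=[
    [[0, 0, 0.3], [0, 0, 0], -1],
    [[0, 0, 0], [0, 0, 0], 1],
    [[0, 0, 0], [0, 0, 0], 1],
    [[0, 0, 0], [0, 0, 0], 1],
    [[0, 0, 0], [0, 0, 0], 1],
    [[0, 0, 0], [0, 0, 0], 1],
    [[0, 0, 0], [0, 0, 0], 1],
    [[0, 0, 0], [0, 0, 0], 1],
    [[0, 0, 0], [0, 0, 0], 1],
    [[0, 0, 0], [0, 0, 0], 1],
  ],
)

```text
clock: 32.35
position: [0.4233, 0.0015, 0.1146]
orientation: [3.142, -0.0, -0.069]
ft_force: [-0.4, 0.4, 0.3]
grip_width: 0.0782
gripper_force: 0.0
```

Call:
apply_moves(
  increments=[
    [[0, 0, -3], [0, 0, 0], 1],
    [[0, 0, -8], [0, 0, 0], 1],
    [[0, 0, -14], [0, 0, 0], 1],
    [[0, 0, -18], [0, 0, 0], 1],
    [[0, 0, -20], [0, 0, 0], 1],
    [[0, 0, -20], [0, 0, 0], 1],
    [[0, 0, -20], [0, 0, 0], 1],
    [[0, 0, -20], [0, 0, 0], 1],
    [[0, 0, -15], [0, 0, 0], 1],
    [[0, 0, 0], [0, 0, 0], 1],
    [[0, 0, 0], [0, 0, 0], 1],
  ],
)

```text
clock: 33.27
position: [0.4237, 0.0015, 0.2535]
orientation: [3.141, -0.002, -0.069]
ft_force: [-0.5, 0.6, 0.5]
grip_width: 0.0941
gripper_force: 0.0
```

```bash
python3 - <<'E'
from m import *
o=r.get_obs();print(o['clock'],o['position'],o['ft_force'],o['grip_width'])
for n in ['top','scene','wrist']:
  _,P=snap(n,n+'8.png')
  for t in ['lid_loop','lid','lifter_seat','lifter_grip','hanger_place','bolt_m16','nut_m20','bearing0','wrench_a','driver_a','tape_measure']:
    for d in tip_of(n,t)[:1]: print(n,t,round(d['p'],2),w(P,d['at']))
E
```

```text
33.2667 [0.4237 0.0015 0.2535] [-0.4959  0.6157  0.5247] 0.09409599914657481
top lid_loop 0.63 [ 0.6087  0.1499 -0.0011]
top lid 0.7 [0.6105 0.1476 0.0793]
top hanger_place 0.38 [0.4207 0.005  0.1359]
top bolt_m16 0.65 [0.6223 0.0141 0.0015]
top nut_m20 0.36 [ 0.5721 -0.0017  0.    ]
top bearing0 0.67 [0.6796 0.0026 0.0035]
top wrench_a 0.48 [ 0.3781 -0.0967 -0.0031]
top driver_a 0.88 [0.4453 0.3262 0.0001]
top tape_measure 0.82 [ 0.5764  0.3404 -0.0032]
scene lid_loop 0.81 [0.6125 0.1522 0.104 ]
scene lid 0.66 [ 0.6123  0.1492 -0.0042]
scene lifter_seat 0.84 [0.4212 0.0071 0.0202]
scene lifter_grip 0.81 [0.4274 0.0044 0.1291]
scene hanger_place 0.65 [0.4264 0.0024 0.1313]
scene bolt_m16 0.8 [ 0.6244  0.0147 -0.0062]
scene nut_m20 0.73 [ 0.621  -0.1352 -0.0011]
scene bearing0 0.69 [ 0.6827  0.008  -0.0015]
scene wrench_a 0.57 [ 0.3791 -0.0989  0.001 ]
scene driver_a 0.84 [ 0.442   0.3248 -0.0003]
scene tape_measure 0.86 [0.5799 0.354  0.0001]
wrist lid_loop 0.62 [0.6134 0.1513 0.1041]
wrist lid 0.75 [0.6135 0.152  0.0773]
wrist lifter_grip 0.96 [0.427  0.0027 0.1302]
wrist hanger_place 0.85 [0.4256 0.0014 0.1356]
wrist bolt_m16 0.91 [0.6266 0.0164 0.0025]
wrist nut_m20 0.97 [ 0.5745 -0.0045  0.0022]
wrist wrench_a 0.77 [ 0.3765 -0.0972 -0.0026]
wrist driver_a 0.79 [ 0.4413  0.3257 -0.0015]
wrist tape_measure 0.64 [ 0.5835  0.3444 -0.0052]
```

The lid is in the ring, the lifter is hanging where it was, and the bystanders haven't moved. Handing in.

```bash
python3 -c "
from rig import job; print(job.hand_in())"
```

```text
the job is handed in; nothing more can be done
None
```

The job is handed in at about 33 s: the lid sits flat in the stand's ring, the lifter is back on its hanger, and nothing else on the bench has moved beyond camera accuracy.

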